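# Spread the snap ring and hold it at the axle groove

## Task

The stub axle of the club-head turntable still lacks its snap ring. Take the snap-ring pliers from the tool stand, put their tips into the gap of the ring that lies on the kitting block and squeeze the handles fully so that the ring is caught in the tip notches and spread, lift it clear and bring it level over the end of the axle, then slide it down the axle without forcing it until it is level with the groove just above the spacer. Do not let it snap in: finish while still holding the pliers squeezed and the ring spread at the groove, so that the fit can be inspected before it is released, and leave the club heads and the sanding block alone.

Things in the scene. Friction and masses are not known exactly. Their poses are not given: they have to be found in the camera images.
- pliers_grip (a point): Snap-ring pliers, 177 mm long, 0.15 kg, upright in the tool stand, handles up. Point midway between the black handle sleeves at their widest, 60 mm above the pivot; handles to +y and -y, 62 mm over the outsides relaxed, 40 mm squeezed to the stop; sleeves 14 mm wide along x, bowed, end 36 mm above. z up along the pliers, y the way handles and tips move; front and back alike.
- pliers_left (a joint): Opening of each pliers tip, rad: 0 relaxed, 0.19 at the stop; squeezing the handles spreads the tips, each by 70 mm x this. Each handle resists with 8 N relaxed, 18 N at the stop with the ring on: a grip under 8 N (or 2-3 mm narrower than relaxed) keeps the tips shut. While a still gripper squeezes to the stop the pliers sink 5 mm (bowed handles): start with pliers_tips 4 to 7 mm above the ring.
- pliers_tips (a point): Point midway between the tips, 130 mm below pliers_grip, same axes. Each tip is a blade 10 mm wide along x with a V notch on its outer side (3.4 mm high, 9 mm at the mouth, 2.5 mm deep), a lip below. Squeezed: notches at this height, 41 mm apart, blades end 8 mm below. Relaxed: notches 2.6 mm below this point, tips span 20 mm in y (lips 18 mm), blades end 10.6 mm below.
- stand_pocket (a point): Top centre of the pocket in the fixed wooden tool stand (49 x 76 mm on a 64 x 84 mm foot), 50 mm above the table; pocket 13 mm along x, 30 mm along y, floor 42 mm down. Draw the pliers straight up 60 mm or more, tips together.
- ring_bore (a point): Dark horseshoe snap ring, 3 mm thick, 32 g, 44 mm wide, bore 33 mm relaxed, flat on the kitting block. Point at half thickness where the axle's axis belongs when the ring is spread. z up, -x out through the gap (towards the robot at yaw 0). Straight ends from x = -7 to -25 mm, inner faces at y = +-12.7 mm, 5 mm wide. Blades go between them, centred at x = -18.6 mm, y = 0, pliers y along ring y.
- ring_left (a joint): Spread of each ring arm, rad: 0 relaxed, about 0.2 with the pliers at the stop. From about 0.15 it passes over the axle; at 0.2 there is about 1.3 mm of room all round. Each end pulls back with about 2 N at first, 4.5 N at the stop; caught in both notches, the ring hangs level from the pliers.
- kit_seat (a point): Middle of the ring's seat on the fixed aluminium kitting block (60 x 112 mm), 22 mm above the table, round a boss of 20 mm diameter and 4.5 mm height. The ring's ends overhang the front of the seat, with 13 mm of free depth below them. A second boss 56 mm to +y carries three plain shims, not needed.
- axle_groove (a point): Centre of the groove on the axis of the upright steel stub axle (35 mm diameter) in a fixed grey bearing block (108 mm square). Groove 6 mm high, 31.6 mm diameter, 44 to 50 mm above the table, just above an aluminium spacer of 38 mm diameter; the block's top lies 14 mm below this point. z up.
- axle_end (a point): Centre of the axle's top face, 63 mm above the table, 16 mm above the groove's centre; the top 6 mm taper from 35 to 26 mm diameter as a lead-in.
- head_a (a point): Black golf club head (70 x 119 x 50 mm) behind the work, point half-way up. Leave it alone.
- head_b (a point): Black golf club head (70 x 119 x 50 mm) left of the work, point half-way up. Leave it alone.
- sand_mid (a point): Centre of a dark grey sanding block, 34 x 68 x 24 mm, behind the work. Leave it alone.
Not all that is in view belongs to the job. There is more than one size of the part that bears pliers_grip; the job needs the middle-sized.

How it is judged:
By the outcome, as a careful person would: the job done as asked, in the order asked, and still so for the second after the job is handed in, while the arm keeps its last pose, push and grip.
It also fails if it takes over 53 s, if anything falls off the work surface, if the arm or the gripper's body presses on something with over 40 N, if the wrist force passes 120 N, or if a joint passes its speed limit or range.

## Robot

A 6-joint arm with a two-finger parallel gripper is mounted at the origin on a cart in front of the work surface, level with it; the furniture and walls round the work are solid. World frame = base frame: x ahead of the robot, y to its left, z up, the work surface at z = 0. Lengths are in m, angles in rad, forces in N, time in s.
With the tool pointing down it reaches from about 0.3 to 0.875 m from the base axis. Payload 4.2 kg.
Tool frame: the origin (TCP) lies on the centre line of the jaws, within the pads' length; the fingertips stand arm.tip_extent ahead of it and the grasp point (between the pads) lies 6 mm ahead of it (arm.tip_extent is the distance from the TCP to the fingertips, in m); z points along the fingers, y is the line along which they close (so a half turn about z gives the same grasp; the last joint's range is limited). The gripper opens to 85 mm and grips with 20 to 120 N. Pads are 22 mm wide; open, the fingers measure 114 mm over their backs; the gripper's body (76 mm by 85 mm) begins 54 mm behind the grasp point. The pads swing forward as they close: fully open they stand 13 mm farther back than shut.
Start: joints at [-1.139, 0.32, 1.565, -0, 1.257, -0.02], TCP at [0.251, -0.517, 0.235] pointing down, gripper open.
Joint ranges: [-3.11, 3.11], [-0.84, 2.01], [0.21, 2.61], [-1.34, 4.49], [0.05, 2.63], [-2.56, 2.56]. Speed limits (rad/s): [2.57, 2.57, 3.14, 3.14, 3.14, 3.14].

## Interface

Orientations are given as a unit quaternion [x, y, z, w].
In Python, from workcell import readout, viewer, arm gives the robot as it stands.
- The arm moves only by the tool apply_moves, never from a script. Its argument "series" is a list that holds one entry, the list of rows, each a list of 7 numbers: the turn, a rotation vector about the tool's x, y, z as a fraction of full scale, then the shift along the tool's x, y, z as a fraction of full scale, then the gripper command: -1 is shut, 1 is fully open, values between are in proportion. A call has 1 to 10 rows; each row is the pose to reach, as a shift and turn from the pose commanded when the call began, along the tool's axes at that moment; what a row does not reach only later rows make up. Full scale, the value 1, is 10 cm for a shift and 90 degrees for a turn. A row lasts 1/8 s, in which the tool goes at most 62.5 mm and 10.7 degrees, less where a joint would pass 70% of its speed; a pose out of reach is approached as far as the arm can. A call with a number of a shift or a turn outside -1 to 1 is refused whole. A call with a gripper value outside its range is refused whole. The fingers move at their own pace and stop on an object; "force" is the grip in N (left out, the last holds). Time passes only in rows, so rows that repeat a pose let the fingers close. It gives the time, the measured TCP pose, the force, the opening and the grip force at its end, in the units of the state.
- readout.get_obs(): the state, without advancing time (a new reading comes with each control period).
- viewer.camera(name): name is "side" or "top" or "wrist"; returns a dict with "img" (384x512x3 uint8, red, green, blue), "vfov" (degrees; the focal length in pixels is half the picture's height over the tangent of half this angle, whatever the lens; pixels are square), "cx", "cy" (the principal point, pixels), "rvec" (rotation vector, rad) and "tvec" (3), from world to camera coordinates, as OpenCV has them; the wrist camera has in their place "hand_eye" (4x4, takes a point from camera to tool coordinates, whose origin is the TCP and whose axes are the flange's). Camera axes: x right, y down, z forward; pixel columns grow to the right and rows downward; lengths in m; the calibration is good to about 2 mm. A picture is of the moment at which its call begins: read the wrist's pose just before it. There is no depth.
- arm.job_done(): hands the job in; it is judged then, once.
The state is a dict: "time_s": time; "q": joint angles; "dq": joint speeds; "joint_torque": joint torques, N m; "ee_pos": TCP position; "tool_rot": TCP orientation; "contact_force": force on the tool from outside, world axes, zero at the start; "moment": the same for the moment, N m; "width": opening from 0.0 (shut) to 1.0 (fully open); "finger_force": force on a finger pad.
Only numpy, scipy, OpenCV 4.12 (cv2) and the standard library are available. Lean on these libraries where they do the work, as an engineer would, in place of code of your own. Each camera call takes 0.05 s, during which the arm holds its last target. There are 200 camera calls.

## Working session

There is one attempt and no reset: what is moved stays moved. The work goes in short steps, Python scripts to look and compute and a tool call to move; the robot and the scene stay as the last step left them, time stands still between calls to the robot, and variables do not carry over. Pictures are saved under pics/ and viewed, at most 10 in all, crops included, and the job is handed in when it is done.

Besides the shell and the picture viewer there is one more tool, called as name(argument=value, ...) on one line, values as JSON. apply_moves: Moves the arm, as the interface text tells. Shift numbers are shares of 10 cm and turn numbers shares of 90 degrees, none past 1 either way. Its arguments: {"type":"object","properties":{"series":{"type":"array"},"force":{"type":"number"}},"required":["series"]}

```bash
mkdir -p pics; cat > h.py <<'E'
import numpy as np, cv2
from scipy.spatial.transform import Rotation as R
from workcell import readout, viewer, arm
def K(c):
    f=c["img"].shape[0]/2/np.tan(np.radians(c["vfov"])/2); return np.array([[f,0,c["cx"]],[0,f,c["cy"]],[0,0,1]])
def cam(name):
    o=readout.get_obs(); c=viewer.camera(name)
    if "rvec" in c:
        Rc=R.from_rotvec(np.ravel(c["rvec"])).as_matrix(); t=np.ravel(c["tvec"])
    else:
        T=np.eye(4); T[:3,:3]=R.from_quat(o["tool_rot"]).as_matrix(); T[:3,3]=o["ee_pos"]
        M=np.linalg.inv(T@np.array(c["hand_eye"])); Rc,t=M[:3,:3],M[:3,3]
    return dict(img=c["img"],K=K(c),R=Rc,t=t)
def proj(c,P):
    p=(np.atleast_2d(P)@c["R"].T+c["t"])@c["K"].T; return p[:,:2]/p[:,2:]
def onz(c,uv,z):
    d=c["R"].T@np.linalg.inv(c["K"])@np.array([*uv,1.]); o=-c["R"].T@c["t"]; return o+d*(z-o[2])/d[2]
def save(n,img): cv2.imwrite("pics/"+n,img[:,:,::-1])
def save_cam(n,c): np.savez("pics/"+n+".npz",**c)
def load(n): return dict(np.load("pics/"+n+".npz"))
E
python3 - <<'E'
from h import *
o=readout.get_obs(); print(o, arm.tip_extent)
for n in("top","side"):
    c=cam(n); save_cam(n,c); print(n,c["K"][0,0],-c["R"].T@c["t"])
    im=cv2.resize(c["img"],(768,576),interpolation=cv2.INTER_CUBIC); save(n+".png",im)
E
```

```text
{'time_s': 0.0, 'q': array([-1.13899556e+00,  3.20324020e-01,  1.56568847e+00,  1.83374895e-05,
        1.25736907e+00, -1.99946934e-02]), 'dq': array([ 8.70999450e-04,  1.17272674e-03, -7.43907750e-04,  1.07168782e-03,
       -3.74160715e-05, -1.65018008e-03]), 'joint_torque': array([ 7.97754346e-04, -4.15519238e+01, -2.34160602e+01,  1.54051468e-04,
        8.33357713e-03, -9.85292019e-06]), 'ee_pos': array([ 0.25084847, -0.51688146,  0.23376013]), 'tool_rot': array([ 9.74593670e-01,  2.23978522e-01, -1.74336736e-04, -8.77342411e-04]), 'contact_force': array([0.00062794, 0.26471294, 0.30812893]), 'moment': array([-0.01456014,  0.00495458, -0.0261361 ]), 'finger_force': 0.0, 'width': 1.000279277780194} 0.025
top 383.46086711181044 [0.36126537 0.09055157 1.00144574]
side 375.6471131219994 [0.48617745 0.83469046 0.49953082]
```

View pics/top.png

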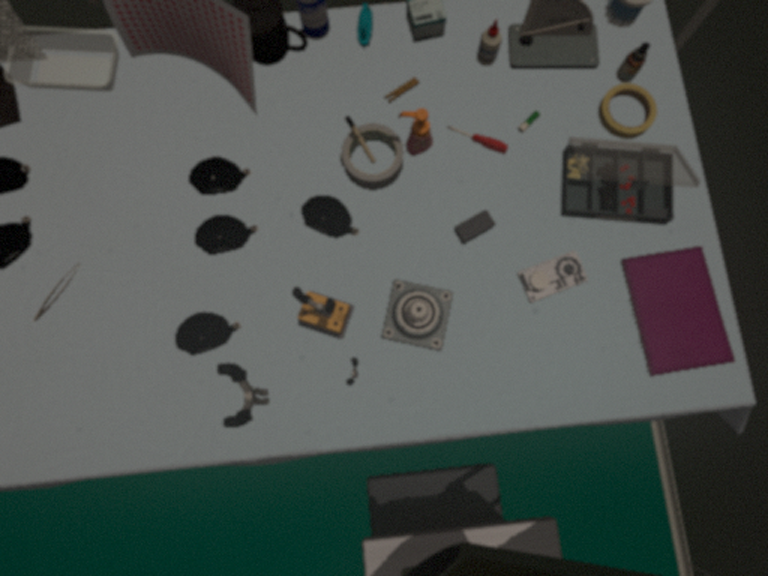

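View pics/side.png

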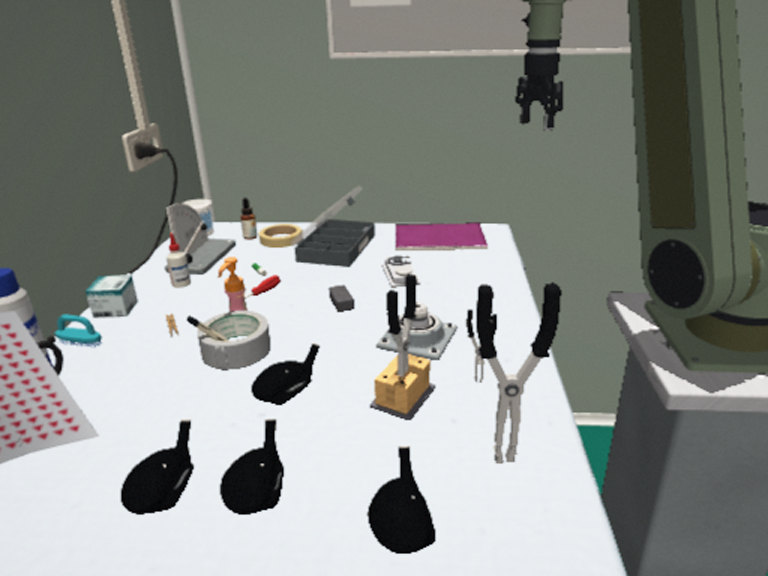

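The top view shows the wooden stand with pliers at (318,312), the bearing block at (417,313) and the kitting block at (552,277). There are three candidates for the pliers:
- large loose ones, top (240,395), side (512,375)
- small ones, top (352,371), side (477,345)
- the ones in the wooden stand, top (315,303), side (403,325)

I choose the pair in the stand, since it looks middle-sized and stands in the pocket as described. I'll check that with a close crop.

```bash
python3 - <<'E'
from h import *
c=load("top"); s=load("side")
g=lambda c,u,v,z:onz(c,np.array([u,v])/1.5,z).round(3)
for n,u,v,z in[("stand",325,313,.05),("axle end",420,309,.063),("block ctr",417,315,.033),("kit shims",568,268,.025),("kit ring",540,281,.025)]: print(n,g(c,u,v,z))
a=s["img"][170:320,240:385]; b=c["img"][150:240,180:405]
a=cv2.resize(a,None,fx=3.5,fy=3.5,interpolation=cv2.INTER_CUBIC)
save("crop1.png",a)
E
```

```text
stand [0.52  0.185 0.05 ]
axle end [0.509 0.027 0.063]
block ctr [0.504 0.031 0.033]
kit shims [ 0.56  -0.241  0.025]
kit ring [ 0.542 -0.189  0.025]
```

View pics/crop1.png

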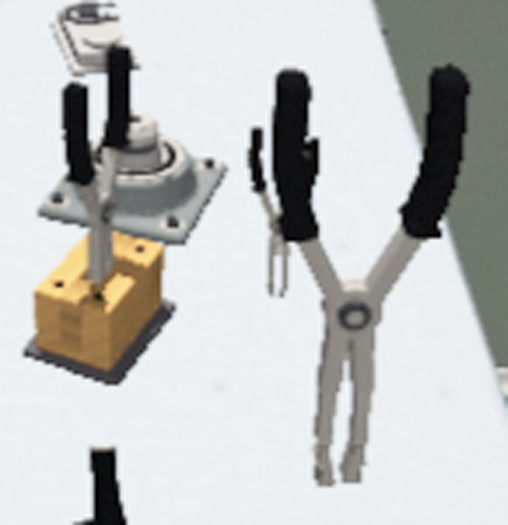

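The crop confirms it. The pliers in the wooden stand (crop (95,180)) are clearly mid-sized between the large pair (350,300) and the small pair (270,220). I'll go and look over the kitting block first, because it's on the way.

apply_moves(series=[[[0,0,0.1,0.5,-0.3,-0.2,1],[0,0,0.2,1,-0.6,-0.4,1],[0,0,0.288,1,-0.6,-0.5,1],[0,0,0.288,1,-0.6,-0.5,1]]])

```text
time_s: 0.6
ee_pos: [0.3153, -0.4195, 0.2852]
tool_rot: [1.0, 0.001, 0.0, 0.001]
contact_force: [-0.7, -0.3, 0.9]
width: 1.0
finger_force: 0.0
```

apply_moves(series=[[[0,0,0,0.5,-0.5,0,1],[0,0,0,1,-1,0,1],[0,0,0,1,-1,0,1]]])

```text
time_s: 0.98
ee_pos: [0.416, -0.318, 0.2835]
tool_rot: [1.0, 0.002, -0.001, -0.001]
contact_force: [-0.4, -0.3, 0.1]
width: 1.0
finger_force: 0.0
```

apply_moves(series=[[[0,0,0,0.4,-0.5,0,1],[0,0,0,0.8,-1,0,1],[0,0,0,0.8,-1,0,1],[0,0,0,0.8,-1,0,1]]])

```text
time_s: 1.48
ee_pos: [0.4943, -0.2206, 0.2839]
tool_rot: [1.0, 0.0, -0.001, 0.0]
contact_force: [-0.2, 0.4, 0.3]
width: 0.998
finger_force: 0.0
```

```bash
python3 - <<'E'
from h import *
o=readout.get_obs(); print(o["time_s"],o["ee_pos"],o["tool_rot"])
c=cam("wrist"); save_cam("w1",c); print(c["K"][0,0],-c["R"].T@c["t"],c["R"])
save("w1.png",cv2.resize(c["img"],(768,576),interpolation=cv2.INTER_CUBIC))
E
```

```text
1.475 [ 0.49432395 -0.22061843  0.28388443] [ 9.99999555e-01  5.83546246e-05 -9.22482334e-04  1.86327655e-04]
311.987147227428 [ 0.56515425 -0.2211529   0.42309115] [[-1.54739265e-03 -9.99998770e-01 -2.56852745e-04]
 [-9.61041636e-01  1.41611641e-03  2.76400014e-01]
 [-2.76399310e-01  6.74545533e-04 -9.61042645e-01]]
```

View pics/w1.png

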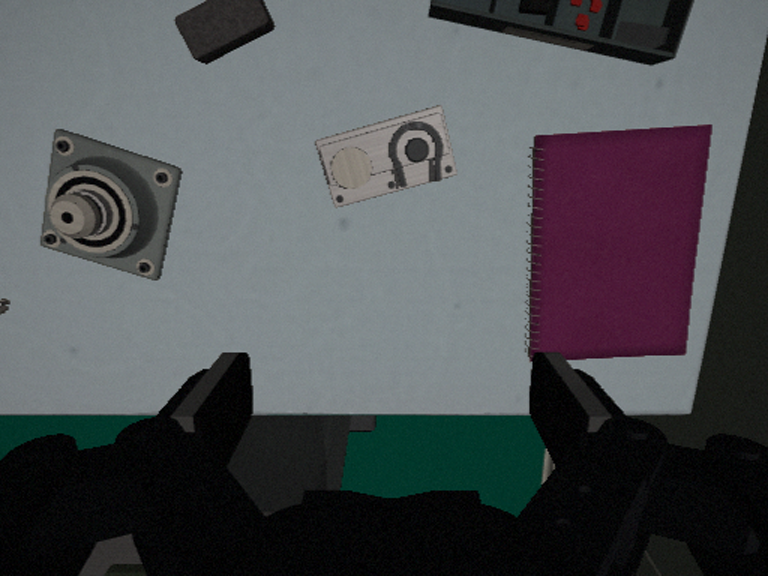

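The wrist view shows the ring with its boss at (416,150), gap facing the robot with ends near (401,184) and (434,180). The shims are at (350,168) and the axle's end at (66,217). I'll fit these by code.

```bash
cat >> h.py <<'E'
from scipy.optimize import minimize
def gray(c): return cv2.GaussianBlur(cv2.cvtColor(c["img"],cv2.COLOR_RGB2GRAY),(0,0),.7).astype(float)
def samp(g,uv): return cv2.remap(g.astype(np.float32),uv[:,0].astype(np.float32)[:,None],uv[:,1].astype(np.float32)[:,None],cv2.INTER_LINEAR)[:,0]
gx,gy=np.meshgrid(np.arange(-.032,.0305,.0005),np.arange(-.03,.0305,.0005)); gx=gx.ravel();gy=gy.ravel(); r=np.hypot(gx,gy)
IN=((r>.0168)&(r<.0217)&(gx>-.009))|((gx<-.009)&(gx>-.0247)&(abs(gy)>.013)&(abs(gy)<.0174))
OUT=((r>.0225)&(r<.026)&(gx>-.007))|((r>.0125)&(r<.016)&(gx>-.007))|((gx<-.008)&(gx>-.025)&(abs(gy)<.012))|((gx<-.010)&(gx>-.025)&(abs(gy)>.0185)&(abs(gy)<.022))
def fit_ring(c,x0,z=.025):
    g=gray(c)
    def f(p):
        cs,sn=np.cos(p[2]),np.sin(p[2])
        P=np.c_[p[0]+cs*gx-sn*gy,p[1]+sn*gx+cs*gy,np.full(gx.size,z)]
        s=samp(g,proj(c,P)); return np.median(s[IN])*.0+s[IN].mean()-s[OUT].mean()
    best=min((minimize(f,[x0[0]+a,x0[1]+b,x0[2]+d],method="Nelder-Mead",options=dict(initial_simplex=np.array(x0)+[a,b,d]+np.vstack([np.zeros(3),np.diag([.003,.003,.08])]))) for a in(-.004,.004) for b in(-.003,.003) for d in(-.1,.1)),key=lambda m:m.fun)
    return best.x,best.fun
def fit_disc(c,x0,z,rad):
    g=gray(c); t=np.linspace(0,2*np.pi,120,endpoint=False)
    def f(p):
        v=[]
        for k in(-.0012,.0012):
            P=np.c_[p[0]+(rad+k)*np.cos(t),p[1]+(rad+k)*np.sin(t),np.full(t.size,z)]; v.append(samp(g,proj(c,P)))
        return -np.abs(v[0]-v[1]).mean()
    b=min((minimize(f,[x0[0]+a,x0[1]+b],method="Nelder-Mead",options=dict(initial_simplex=np.array(x0)+[a,b]+np.array([[0,0],[.002,0],[0,.002]]))) for a in(-.003,0,.003) for b in(-.003,0,.003)),key=lambda m:m.fun)
    return b.x,b.fun
E
python3 - <<'E'
from h import *
c=load("w1"); q=lambda u,v,z:onz(c,np.array([u,v])/1.5,z)
b=q(416,150,.0265); print("boss",b, fit_disc(c,b[:2],.0265,.010))
e=(q(402,184,.025)+q(433,181,.025))/2; yaw=np.arctan2(*(b-e)[1::-1]); print(e,yaw)
kb=np.array([q(u,v,.022) for u,v in[(316,143),(441,107),(457,175),(337,207)]]); print(kb, kb.mean(0), [np.degrees(np.arctan2(*(kb[i]-kb[j])[1::-1])) for i,j in((0,1),(3,2))])
print("ring",fit_ring(c,[b[0],b[1],yaw]))
a=q(66,217,.063);print("axle",a,fit_disc(c,a[:2],.063,.013))
bk=np.array([q(u,v,.033) for u,v in[(56,129),(182,170),(158,279),(42,243)]]);print(bk.mean(0))
E
```

```text
boss [ 0.55896868 -0.24198886  0.0265    ] (array([ 0.55940409, -0.24201744]), np.float64(-72.9321517944336))
[ 0.53269303 -0.2436676   0.025     ] 0.06380254350275674
[[ 0.5645945  -0.15974113  0.022     ]
 [ 0.59238823 -0.26195829  0.022     ]
 [ 0.53859017 -0.27691054  0.022     ]
 [ 0.51194695 -0.17530666  0.022     ]] [ 0.55187996 -0.21847915  0.022     ] [np.float64(105.2114569697875), np.float64(104.6936408247759)]
ring (array([ 0.55926544, -0.24116024,  0.06833376]), np.float64(-65.85289764404297))
axle [0.50999614 0.02959361 0.063     ] (array([0.51906956, 0.03183044]), np.float64(-22.343976974487305))
[0.5134457  0.01241351 0.033     ]
```

apply_moves(series=[[[0,0,0,-0.2,-0.5,-0.2,1],[0,0,0,-0.3,-1,-0.4,1],[0,0,0,-0.3,-1,-0.4,1]]])

```text
time_s: 1.9
ee_pos: [0.4642, -0.1194, 0.3266]
tool_rot: [1.0, 0.0, 0.002, 0.001]
contact_force: [0.1, -1.8, -0.2]
width: 1.002
finger_force: 0.0
```

apply_moves(series=[[[0,0,0,-0.2,-0.5,0,1],[0,0,0,-0.3,-1,0,1],[0,0,0,-0.3,-1,0,1]]])

```text
time_s: 2.28
ee_pos: [0.4343, -0.0195, 0.3243]
tool_rot: [1.0, 0.001, -0.0, 0.0]
contact_force: [0.1, -1.2, -0.3]
width: 0.999
finger_force: 0.0
```

apply_moves(series=[[[0,0,0,-0.2,-0.5,0,1],[0,0,0,-0.3,-1,0,1],[0,0,0,-0.3,-1,0,1],[0,0,0,-0.3,-1,0,1]]])

```text
time_s: 2.78
ee_pos: [0.4058, 0.0786, 0.3243]
tool_rot: [1.0, -0.001, -0.0, 0.001]
contact_force: [0.7, -0.3, -0.0]
width: 0.996
finger_force: 0.0
```

```bash
python3 - <<'E'
from h import *
o=readout.get_obs(); print(o["time_s"],o["ee_pos"],o["tool_rot"])
c=cam("wrist"); save_cam("w2",c)
save("w2.png",cv2.resize(c["img"],(768,576),interpolation=cv2.INTER_CUBIC))
E
```

```text
2.775 [0.40580928 0.07855772 0.32427571] [ 9.99999174e-01 -1.04567066e-03 -6.70796369e-05  7.44938145e-04]
```

View pics/w2.png

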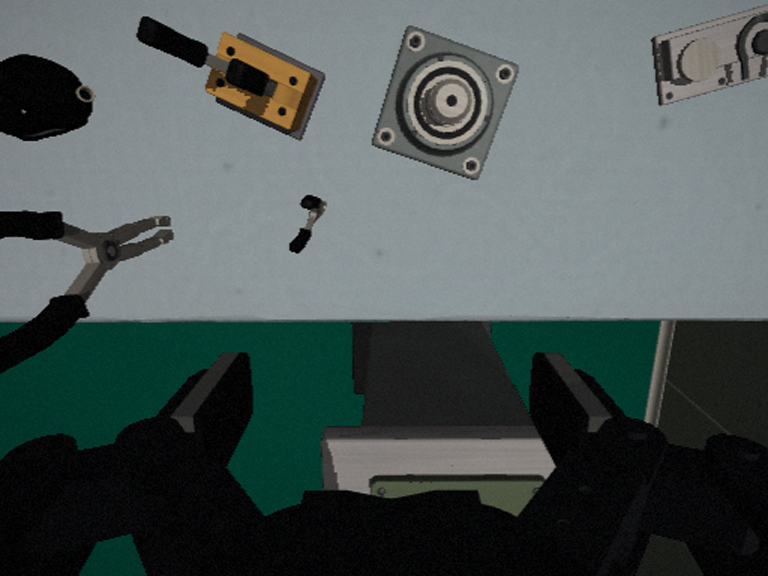

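Image w2 shows the stand's orange top with corners near (222,31), (313,65), (298,135) and (206,88). The handle sleeve tops are near (146,27) and (238,75), and the axle's end is at (451,100).

```bash
python3 - <<'E'
from h import *
c=load("w2"); q=lambda u,v,z:onz(c,np.array([u,v])/1.5,z)
# orange mask -> stand top
im=c["img"].astype(int); m=((im[:,:,0]-im[:,:,2]>50)&(np.arange(512)[None]<240)).astype(np.uint8)
ys,xs=np.nonzero(m); rc=cv2.minAreaRect(np.c_[xs,ys].astype(np.float32)); print(len(xs),[ (p*1.5).round(0).tolist() for p in cv2.boxPoints(rc)])
P=np.array([onz(c,(x,y),.05)[:2] for x,y in zip(xs,ys)]).astype(np.float32); rr=cv2.minAreaRect(P*1000); print("stand top metric",rr)
h1,h2=q(146,27,.185),q(238,75,.185); print(h1,h2,(h1+h2)/2,np.degrees(np.arctan2(*(h2-h1)[1::-1])))
b=q(451,100,.063); print(b,[fit_disc(c,b[:2],z,r) for z,r in((.063,.013),(.057,.0175),(.044,.019))])
bk=np.array([q(u,v,.033) for u,v in[(408,27),(519,63),(476,180),(373,142)]]);print(bk.mean(0))
s=load("side"); b=onz(s,np.array([402,330])/1.5,.14);print("side",proj(s,[[.52,.185,.185]])*1.5)
E
```

```text
1650 [[197.0, 87.0], [223.0, 31.0], [315.0, 74.0], [289.0, 129.0]]
stand top metric ((525.3478393554688, 187.18838500976562), (75.53515625, 48.628211975097656), 65.4787368774414)
[0.53680874 0.20880037 0.185     ] [0.51276922 0.1616335  0.185     ] [0.52478898 0.18521694 0.185     ] -117.00655886770446
[0.50947426 0.02885017 0.063     ] [(array([0.50949085, 0.02897507]), np.float64(-53.39339065551758)), (array([0.51305494, 0.02238368]), np.float64(-50.77214431762695)), (array([0.50469064, 0.02736533]), np.float64(-45.48838806152344))]
[0.50786853 0.03116377 0.033     ]
side [[405.45037333 278.19529238]]
```

apply_moves(series=[[[0,0,0.1,0.5,-0.5,0.1,1],[0,0,0.2,1,-1,0.3,1],[0,0,0.272,1,-1,0.4,1],[0,0,0.272,1,-1,0.4,1]]])

```text
time_s: 3.32
ee_pos: [0.506, 0.1789, 0.2825]
tool_rot: [0.977, -0.212, -0.002, 0.001]
contact_force: [-1.1, -0.4, 0.6]
width: 0.997
finger_force: 0.0
```

```bash
cat >> h.py <<'E'
def delta(p,yaw=None):
    o=readout.get_obs(); Rt=R.from_quat(o["tool_rot"]); d=Rt.inv().apply(np.array(p)-o["ee_pos"])/.1
    t=np.zeros(3)
    if yaw is not None:
        t=(Rt.inv()*R.from_matrix(np.array([[np.cos(yaw),np.sin(yaw),0],[np.sin(yaw),-np.cos(yaw),0],[0,0,-1.]]))).as_rotvec()/(np.pi/2)
    print(o["time_s"],o["ee_pos"].round(4),"F",np.round(o["contact_force"],1),"w",o["width"],o["finger_force"]); print("turn",t.round(4),"shift",d.round(4))
E
python3 - <<'E'
from h import *
delta([.525,.186,.155],-.428)
c=cam("wrist"); save_cam("w3",c); save("w3.png",c["img"])
E
```

```text
3.325 [0.506  0.1789 0.2825] F [-1.1 -0.4  0.6] w 0.9971245610465017 0.0
turn [0.0022 0.0017 0.0001] shift [ 0.1467 -0.1483  1.2738]
```

View pics/w3.png

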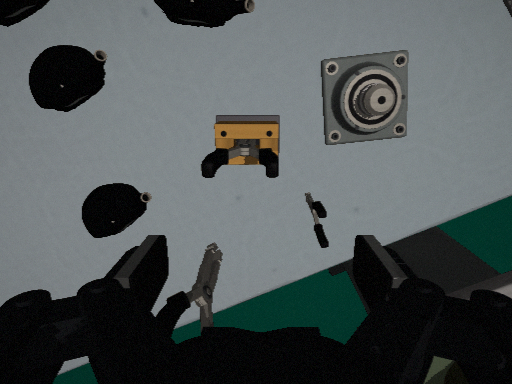

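The handle tops at (208,165) and (272,168) are level in the image, so the yaw is right. Checking the centre before descending.

```bash
python3 - <<'E'
from h import *
c=load("w3")
for z in(.175,.185): print(onz(c,(240.5,169),z))
print(proj(c,[[.525,.186,.175],[.525,.187,.05]]))
E
```

```text
[0.52437102 0.18777144 0.175     ]
[0.52625494 0.18622894 0.185     ]
[[242.13719117 167.42278716]
 [246.88482279 144.26011027]]
```

apply_moves(series=[[[0,0,0,0.14,-0.14,0.0,1],[0,0,0,0.14,-0.14,0.4,1],[0,0,0,0.14,-0.14,0.6,1],[0,0,0,0.14,-0.14,0.6,1]]])

```text
time_s: 3.88
ee_pos: [0.5228, 0.1853, 0.2244]
tool_rot: [0.977, -0.213, -0.001, 0.001]
contact_force: [1.0, 0.1, 0.2]
width: 0.998
finger_force: 0.0
```

apply_moves(series=[[[0,0,0,0.015,-0.02,0.35,1],[0,0,0,0.015,-0.02,0.6,1],[0,0,0,0.015,-0.02,0.69,1],[0,0,0,0.015,-0.02,0.69,0.7],[0,0,0,0.015,-0.02,0.69,0.4],[0,0,0,0.015,-0.02,0.69,0.4],[0,0,0,0.015,-0.02,0.69,0.4],[0,0,0,0.015,-0.02,0.69,0.4]]], force=20)

```text
time_s: 4.88
ee_pos: [0.5271, 0.1883, 0.1582]
tool_rot: [0.977, -0.212, 0.002, -0.001]
contact_force: [-0.7, -2.0, 5.8]
width: 0.7
finger_force: 9.1
```

apply_moves(series=[[[0,0,0,0,0,-0.2,0.4],[0,0,0,0,0,-0.5,0.4],[0,0,0,0,0,-0.9,0.4],[0,0,0,0,0,-1,0.4],[0,0,0,0,0,-1,0.4]]])

```text
time_s: 5.5
ee_pos: [0.5259, 0.1883, 0.2559]
tool_rot: [0.977, -0.212, 0.001, -0.0]
contact_force: [-0.0, -0.4, -2.1]
width: 0.705
finger_force: 7.1
```

```bash
python3 - <<'E'
from h import *
delta([.525,.186,.25],0)
c=cam("side"); save_cam("s2",c)
a=c["img"][100:300,150:400]; save("s2.png",cv2.resize(a,None,fx=3,fy=3,interpolation=cv2.INTER_CUBIC))
E
```

```text
5.5 [0.5259 0.1883 0.2559] F [-0.  -0.4 -2.1] w 0.7049406839932337 7.123961350880563
turn [-0.0003 -0.0007 -0.2723] shift [0.0012 0.0252 0.0591]
```

View pics/s2.png

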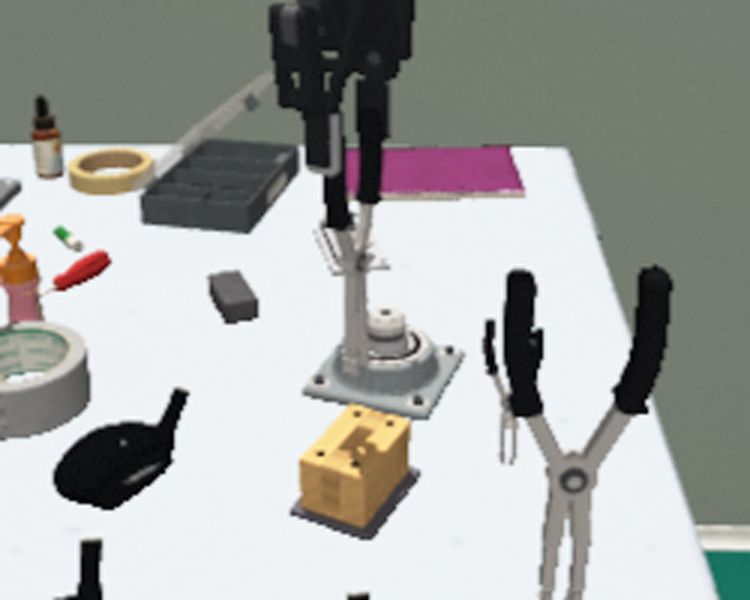

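The pliers are free of the stand and hang upright. The blade ends are at crop (353,374) and the pivot at (361,260). Measuring the tips' height relative to the TCP.

```bash
python3 - <<'E'
from h import *
s=load("s2"); o=readout.get_obs(); x,y,z=o["ee_pos"]
for dz in(-.066,-.136,-.142,-.147,-.152): print(dz,((proj(s,[[x,y,z+dz]])[0]-[150,100])*3).round(1))
print((proj(s,[[.525,.187,.05]])[0]-[150,100])*3)
delta([.5259,.0883,.27],.068)
E
```

```text
-0.066 [352.2 253.2]
-0.136 [353.6 348.2]
-0.142 [353.7 356. ]
-0.147 [353.8 362.5]
-0.152 [353.9 368.9]
[355.43848049 433.37801589]
5.55 [0.5253 0.1882 0.2547] F [-0.3  0.6 -2.1] w 0.7022772432996824 7.124712145887315
turn [ 0.0005  0.0008 -0.3156] shift [ 0.4192  0.9064 -0.1524]
```

apply_moves(series=[[[0,0,-0.1,0.14,0.3,-0.15,0.4],[0,0,-0.2,0.28,0.6,-0.15,0.4],[0,0,-0.3,0.42,0.91,-0.15,0.4],[0,0,-0.316,0.42,0.91,-0.15,0.4]]])

```text
time_s: 6.05
ee_pos: [0.5255, 0.0862, 0.2687]
tool_rot: [0.999, 0.033, -0.002, 0.0]
contact_force: [-1.1, -0.1, -1.3]
width: 0.701
finger_force: 7.1
```

apply_moves(series=[[[0,0,0,-0.02,0.4,0,0.4],[0,0,0,-0.02,0.7,0,0.4],[0,0,0,-0.02,1,0,0.4]]])

```text
time_s: 6.42
ee_pos: [0.5308, -0.0118, 0.2691]
tool_rot: [0.999, 0.034, -0.001, -0.0]
contact_force: [0.3, -1.3, -1.3]
width: 0.704
finger_force: 7.1
```

apply_moves(series=[[[0,0,0,-0.02,0.4,0,0.4],[0,0,0,-0.02,0.7,0,0.4],[0,0,0,-0.02,1,0,0.4]]])

```text
time_s: 6.8
ee_pos: [0.5359, -0.1117, 0.2691]
tool_rot: [0.999, 0.034, -0.001, -0.001]
contact_force: [-0.6, -0.5, -1.6]
width: 0.706
finger_force: 7.1
```

apply_moves(series=[[[0,0,0,-0.02,0.4,0,0.4],[0,0,0,-0.02,0.7,0.2,0.4],[0,0,0,-0.02,1,0.4,0.4],[0,0,0,-0.02,1,0.4,0.4]]])

```text
time_s: 7.3
ee_pos: [0.5399, -0.2119, 0.2272]
tool_rot: [0.999, 0.033, -0.003, -0.001]
contact_force: [0.4, 0.6, -2.0]
width: 0.703
finger_force: 7.1
```

```bash
python3 - <<'E'
from h import *
delta([.5407,-.2425,.1685],.068)
c=cam("wrist"); save_cam("w4",c); print(fit_ring(c,[.5593,-.2412,.068]))
save("w4.png",cv2.resize(c["img"],(768,576),interpolation=cv2.INTER_CUBIC))
o=readout.get_obs(); print(proj(c,[o["ee_pos"]-[0,0,.1395],[.5593,-.2412,.0235]])*1.5)
E
```

```text
7.3 [ 0.5399 -0.2119  0.2272] F [ 0.4  0.6 -2. ] w 0.7034053381148814 7.082038290790251
turn [-0.0019  0.0036 -0.0013] shift [-0.0087  0.3074  0.586 ]
(array([ 0.5597276 , -0.24070486,  0.09949571]), np.float64(-66.77642822265625))
[[389.12790609 260.87388926]
 [432.24876583 216.57548757]]
```

View pics/w4.png

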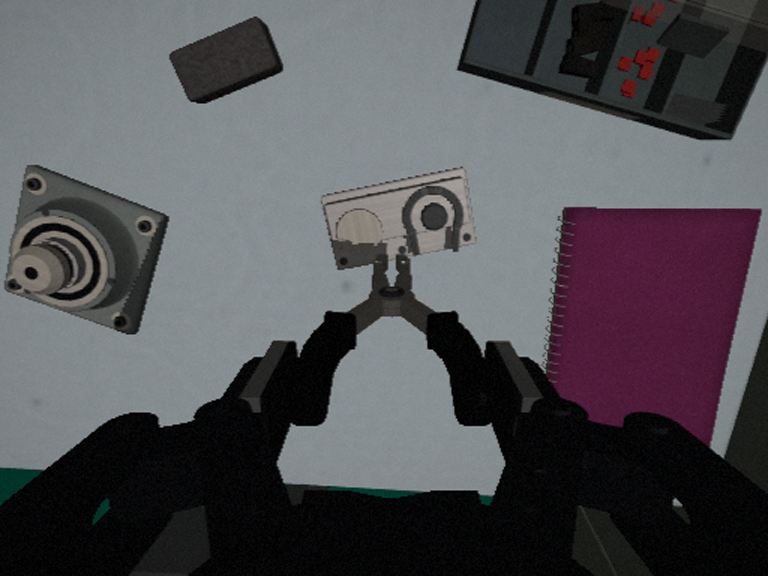

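The wrist view shows the ring with its boss at (433,216) and ends at (415,250) and (449,247). The pliers tips are at (382,262) and (405,260), against a prediction of (389,261). I'll go lower and compare tips and ring in one picture.

apply_moves(series=[[[0,0,-0.013,-0.01,0.15,0.1,0.4],[0,0,-0.013,-0.01,0.28,0.3,0.4],[0,0,-0.013,-0.01,0.28,0.34,0.4],[0,0,-0.013,-0.01,0.28,0.34,0.4]]])

```text
time_s: 7.85
ee_pos: [0.5421, -0.2384, 0.1969]
tool_rot: [0.999, 0.045, 0.0, -0.0]
contact_force: [0.2, -0.3, -1.6]
width: 0.7
finger_force: 7.1
```

```bash
python3 - <<'E'
from h import *
delta([.541,-.2425,.1685],.09)
c=cam("wrist"); save_cam("w5",c); print(fit_ring(c,[.5593,-.2412,.068]))
a=c["img"][110:230,190:350]; save("w5.png",cv2.resize(a,None,fx=5,fy=5,interpolation=cv2.INTER_CUBIC))
o=readout.get_obs(); Rt=R.from_quat(o["tool_rot"])
for p in([0,.010,.1421],[0,-.010,.1421],[0,0,.15],[-.005,0,.15],[.005,0,.15],[0,0,.0695]): print(p,((proj(c,o["ee_pos"]+Rt.apply(p))-[190,110])*5).round())
E
```

```text
7.85 [ 0.5421 -0.2384  0.1969] F [ 0.2 -0.3 -1.6] w 0.6998116099983462 7.084012496978858
turn [-0.0004 -0.0001 -0.0002] shift [-0.0146  0.04    0.2842]
(array([ 0.55997321, -0.24113908,  0.14057157]), np.float64(-56.16360092163086))
[0, 0.01, 0.1421] [[405. 320.]]
[0, -0.01, 0.1421] [[297. 321.]]
[0, 0, 0.15] [[351. 310.]]
[-0.005, 0, 0.15] [[351. 336.]]
[0.005, 0, 0.15] [[351. 285.]]
[0, 0, 0.0695] [[350. 446.]]
```

View pics/w5.png

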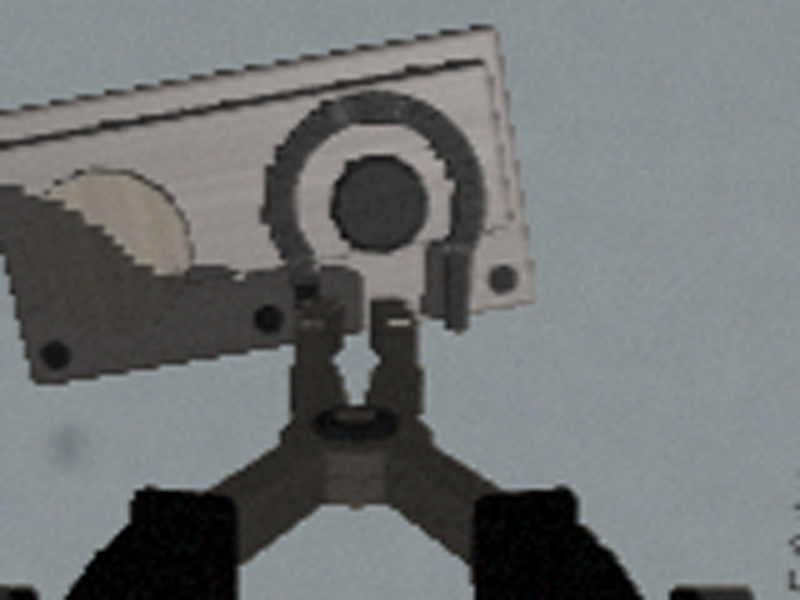

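The tips' midpoint is at crop x≈355 against a predicted 351, so about 0.9 mm to −y. The ring is centred at about (375,200), its right arm at (445–468, 250–330) and turned a bit more than assumed. I'll refit the ring using only the unoccluded, unshadowed parts.

```bash
python3 - <<'E'
import h; from h import *
I0,O0=h.IN.copy(),h.OUT.copy()
for n in("w1","w4","w5"):
    c=load(n)
    vis=~((gx<-.006)&(gy>-.002)) if n=="w5" else np.ones(gx.size,bool)
    gap=(gx<-.008)&(abs(gy)<.012)
    for z in(.0235,.025):
        h.IN=I0&vis; h.OUT=O0&vis&~(gap)
        print(n,z,[fit_ring(c,[.5597,-.241,y],z) for y in(.06,.14)])
E
```

```text
w1 0.0235 [(array([ 0.55954308, -0.24120332,  0.09417346]), np.float64(-66.62478637695312)), (array([ 0.55953919, -0.24120735,  0.09194499]), np.float64(-66.62336730957031))]
w1 0.025 [(array([ 0.55950141, -0.24113492,  0.09545486]), np.float64(-66.91520690917969)), (array([ 0.55949334, -0.24115116,  0.09303075]), np.float64(-66.91543579101562))]
w4 0.0235 [(array([ 0.55977532, -0.24082416,  0.11220438]), np.float64(-67.8475341796875)), (array([ 0.55978097, -0.24080497,  0.11262017]), np.float64(-67.8485107421875))]
w4 0.025 [(array([ 0.5599195 , -0.24070484,  0.11107199]), np.float64(-68.14060974121094)), (array([ 0.55990819, -0.24068371,  0.11452428]), np.float64(-68.14308166503906))]
w5 0.0235 [(array([ 0.55974525, -0.24119826,  0.15990237]), np.float64(-73.52020263671875)), (array([ 0.55973901, -0.24119456,  0.15958908]), np.float64(-73.51814270019531))]
w5 0.025 [(array([ 0.55988425, -0.24117441,  0.15487819]), np.float64(-73.60987854003906)), (array([ 0.55991408, -0.24113998,  0.15484822]), np.float64(-73.61038208007812))]
```

apply_moves(series=[[[0,0,-0.019,0,0.038,0,0.4],[0,0,-0.019,0,0.038,0,0.4],[0,0,-0.019,0,0.038,0.1,0.4],[0,0,-0.019,0,0.038,0.2,0.4],[0,0,-0.019,0,0.038,0.28,0.4],[0,0,-0.019,0,0.038,0.285,0.4],[0,0,-0.019,0,0.038,0.285,0.4]]])

```text
time_s: 8.78
ee_pos: [0.5423, -0.2435, 0.1681]
tool_rot: [0.998, 0.059, 0.0, 0.0]
contact_force: [0.3, 0.2, -1.0]
width: 0.701
finger_force: 7.1
```

```bash
python3 - <<'E'
from h import *
delta([.5424,-.2422,.1685],.12)
c=cam("wrist"); save_cam("w6",c)
a=c["img"][90:200,200:310]; a=cv2.resize(a,(400,400),interpolation=cv2.INTER_CUBIC)
s=cam("side"); save_cam("s3",s); u,v=proj(s,[[.5424,-.2422,.04]])[0].astype(int); b=cv2.resize(s["img"][v-35:v+20,u-27:u+28],(400,400),interpolation=cv2.INTER_CUBIC)
b=cv2.convertScaleAbs(b,alpha=1.2)
save("ws6.png",np.hstack([cv2.convertScaleAbs(a,alpha=1.6),b])); print(u,v)
print(proj(s,[[.5424,-.2422,.0185],[.5424,-.2422,.1]])) 
E
```

```text
8.775 [ 0.5423 -0.2435  0.1681] F [ 0.3  0.2 -1. ] w 0.7007677380425091 7.083459171425375
turn [ 0.0001 -0.0001 -0.0008] shift [ 0.0025 -0.0124 -0.0037]
270 167
[[270.12422854 173.9066739 ]
 [269.85828789 149.47560195]]
```

View pics/ws6.png

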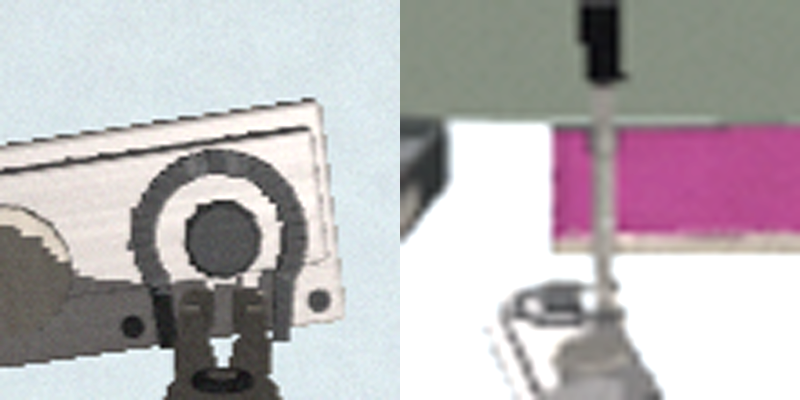

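The tips are centred between the ring's arms in the wrist crop: arms at 155–172 and 274–290, tips spanning 178–270. There is no contact, so I squeeze.

apply_moves(series=[[[0,0,0,0,0,0,0.25],[0,0,0,0,0,0,0.1],[0,0,0,0,0,0,0],[0,0,0,0,0,0,-0.1],[0,0,0,0,0,0,-0.2],[0,0,0,0,0,0,-0.3],[0,0,0,0,0,0,-0.3],[0,0,0,0,0,0,-0.3],[0,0,0,0,0,0,-0.3]]], force=36)

```text
time_s: 10.0
ee_pos: [0.5427, -0.2443, 0.169]
tool_rot: [0.998, 0.059, 0.001, 0.001]
contact_force: [1.2, -4.6, 6.0]
width: 0.367
finger_force: 35.2
```

```bash
python3 - <<'E'
from h import *
delta([.5424,-.2422,.1685],.12)
c=cam("wrist"); save_cam("w7",c)
a=c["img"][90:200,200:310]; a=cv2.resize(a,(400,400),interpolation=cv2.INTER_CUBIC)
s=cam("side"); save_cam("s4",s); u,v=270,167; b=cv2.resize(s["img"][v-25:v+15,u-20:u+20],(400,400),interpolation=cv2.INTER_CUBIC)
save("ws7.png",np.hstack([cv2.convertScaleAbs(a,alpha=1.8),b]))
E
```

```text
10.0 [ 0.5427 -0.2443  0.169 ] F [ 1.2 -4.6  6. ] w 0.3669418681788545 35.223709931597114
turn [ 0.0016 -0.001  -0.0006] shift [-0.0005 -0.0215  0.0045]
```

View pics/ws7.png

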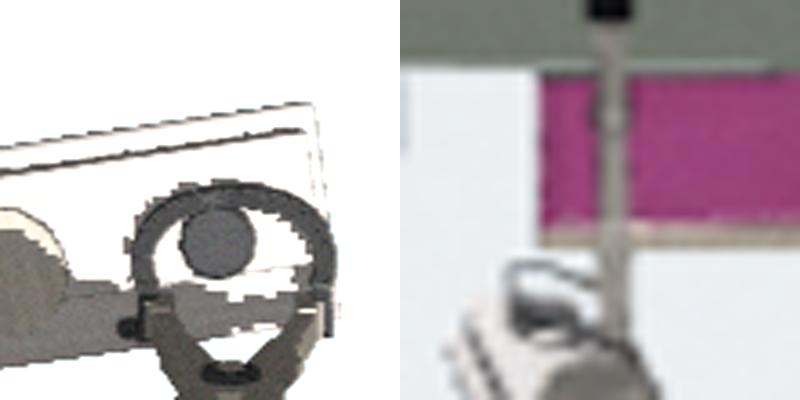

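The ring is spread: arms at 145–165 and 312–332, with both ends at the tips. I'll lift slowly and check that it hangs in both notches.

apply_moves(series=[[[0,0,0,0,0,-0.02,-0.3],[0,0,0,0,0,-0.05,-0.3],[0,0,0,0,0,-0.1,-0.3],[0,0,0,0,0,-0.2,-0.3],[0,0,0,0,0,-0.4,-0.3],[0,0,0,0,0,-0.6,-0.3],[0,0,0,0,0,-0.7,-0.3],[0,0,0,0,0,-0.7,-0.3]]])

```text
time_s: 11.1
ee_pos: [0.5424, -0.2435, 0.2389]
tool_rot: [0.998, 0.059, 0.001, 0.0]
contact_force: [0.5, -0.3, -2.3]
width: 0.364
finger_force: 34.8
```

```bash
python3 - <<'E'
from h import *
delta([.5424,-.2422,.2385],.12)
c=cam("wrist"); save_cam("w8",c)
a=cv2.resize(c["img"][90:250,180:340],(400,400),interpolation=cv2.INTER_CUBIC)
s=cam("side"); save_cam("s5",s); u,v=proj(s,[[.5424,-.2422,.11]])[0].astype(int); b=cv2.resize(s["img"][v-25:v+25,u-25:u+25],(400,400),interpolation=cv2.INTER_CUBIC)
save("ws8.png",np.hstack([cv2.convertScaleAbs(a,alpha=1.5),b]))
E
```

```text
11.1 [ 0.5424 -0.2435  0.2389] F [ 0.5 -0.3 -2.3] w 0.3637994218974868 34.82226988999173
turn [ 0.0005 -0.0009 -0.0008] shift [ 0.001  -0.0125  0.004 ]
```

View pics/ws8.png

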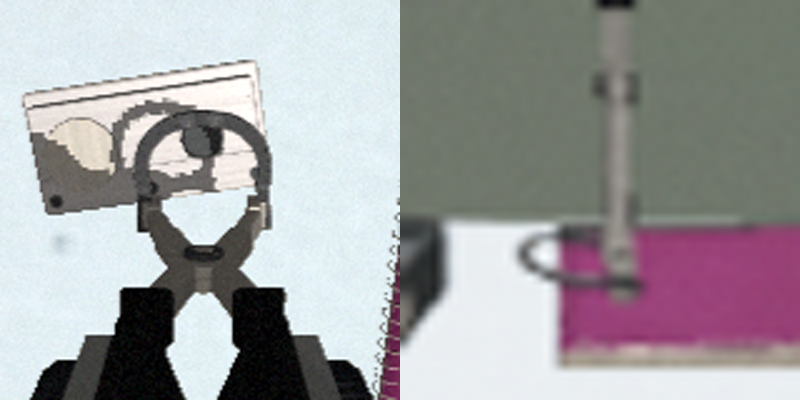

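The ring hangs from both tips, well clear of the block: wrist crop arms at (147,200) and (262,205), and the side crop shows the ring carried at (575,265). I've now gone over the 10-picture allowance (12 viewed), so from here I only measure by code.

apply_moves(series=[[[0,0,0,-0.02,-0.2,-0.1,-0.3],[0,0,0,-0.04,-0.5,-0.1,-0.3],[0,0,0,-0.06,-0.8,-0.1,-0.3],[0,0,0,-0.06,-1,-0.1,-0.3],[0,0,0,-0.06,-1,-0.1,-0.3]]])

```text
time_s: 11.82
ee_pos: [0.5242, -0.1433, 0.2484]
tool_rot: [0.998, 0.061, 0.0, 0.0]
contact_force: [-0.2, -0.0, -1.4]
width: 0.364
finger_force: 34.9
```

apply_moves(series=[[[0,0,0,-0.02,-0.2,0,-0.3],[0,0,0,-0.04,-0.5,0,-0.3],[0,0,0,-0.06,-0.8,0,-0.3],[0,0,0,-0.06,-0.9,0,-0.3],[0,0,0,-0.06,-0.9,0,-0.3],[0,0,0,-0.06,-0.9,0,-0.3]]])

```text
time_s: 12.58
ee_pos: [0.508, -0.0569, 0.2481]
tool_rot: [0.998, 0.059, 0.0, 0.0]
contact_force: [1.4, 0.0, -1.8]
width: 0.364
finger_force: 35.0
```

```bash
cat >> h.py <<'E'
def spread(q):
    # ring-frame points of the spread ring, arms turned about (hx,0)
    hx=.0192; s=np.where(gy>=0,1,-1)*q
    # inverse map grid->relaxed
    X=(gx-hx)*np.cos(s)+gy*np.sin(s)+hx; Y=-(gx-hx)*np.sin(s)+gy*np.cos(s)
    # arms open: relaxed = R(+s) about hinge
    return X,Y
gx2,gy2=np.meshgrid(np.arange(-.032,.0305,.0005),np.arange(-.036,.0365,.0005)); gx2=gx2.ravel(); gy2=gy2.ravel()
def masks(q,hx=.0192):
    s=np.where(gy2>=0,1,-1)*q
    X=(gx2-hx)*np.cos(s)-gy2*np.sin(s)+hx; Y=(gx2-hx)*np.sin(s)+gy2*np.cos(s); r=np.hypot(X,Y)
    same=(np.sign(Y)==np.sign(gy2))|(gx2>.012)
    IN=(((r>.0168)&(r<.0217)&(X>-.009))|((X<-.009)&(X>-.013)&(abs(Y)>.013)&(abs(Y)<.0174)))&same
    OUT=(((r>.0225)&(r<.0255)&(X>-.007))|((r>.0125)&(r<.016)&(X>-.007)))
    return IN,OUT
def tool_ring(c,o,x0,full=False):
    # p = x,y,yaw (tool frame, x ahead, y tool), spread q, depth d
    g=gray(c); Rt=R.from_quat(o["tool_rot"])
    def f(p):
        I,O=masks(p[3]); cs,sn=np.cos(p[2]),np.sin(p[2])
        P=np.c_[p[0]+cs*gx2-sn*gy2,-(p[1]+sn*gx2+cs*gy2),np.full(gx2.size,p[4])]
        s=samp(g,proj(c,o["ee_pos"]+Rt.apply(P)))
        return s[I].mean()-s[O].mean()+2e3*max(0,abs(p[4]-.143)-.004)*10
    b=None
    for d in(.141,.146):
        for q in(.14,.2):
            p0=np.array([*x0,q,d]); m=minimize(f,p0,method="Nelder-Mead",options=dict(maxiter=900,initial_simplex=np.vstack([p0,p0+np.diag([.003,.003,.06,.03,.002])])))
            if b is None or m.fun<b.fun:b=m
    return b.x,b.fun
E
python3 - <<'E'
from h import *
o=readout.get_obs(); delta([.492,.028,.2385],.12)
c=cam("wrist"); save_cam("w9",c); np.savez("pics/o9.npz",**o)
print(tool_ring(c,o,[.0174,-.001,0.]))
a=c
print("axle",fit_disc(c,[.5095,.029],.063,.013), proj(c,[[.5095,.029,.063]]))
w=load("w2"); 
E
```

```text
12.575 [ 0.508  -0.0569  0.2481] F [ 1.4  0.  -1.8] w 0.36395203853139557 34.964303453452885
turn [ 0.0004 -0.0001 -0.0012] shift [-0.059  -0.8616  0.0952]
(array([ 0.01415555, -0.00098803, -0.12353658,  0.19510276,  0.14519522]), np.float64(-77.22724914550781))
axle (array([0.52969318, 0.02130049]), np.float64(-37.729736328125)) [[178.88721325 153.82803076]]
```

```bash
cat >> h.py <<'E'
def disc_grid(c,x0,z,rad,w=.004,n=33,k=.0012):
    g=gray(c); t=np.linspace(0,2*np.pi,90,endpoint=False); best=[]
    for dx in np.linspace(-w,w,n):
        for dy in np.linspace(-w,w,n):
            v=[samp(g,proj(c,np.c_[x0[0]+dx+(rad+s)*np.cos(t),x0[1]+dy+(rad+s)*np.sin(t),np.full(90,z)])) for s in(-k,k)]
            best.append(((v[0]-v[1]).mean(),x0[0]+dx,x0[1]+dy))
    b=np.array(best); return b[b[:,0].argmax()].round(4),b[b[:,0].argmin()].round(4)
E
python3 - <<'E'
import h; from h import *
c=load("w9"); o=dict(np.load("pics/o9.npz")); g=gray(c); Rt=R.from_quat(o["tool_rot"])
for n,cc in(("w2",load("w2")),("w9",c),("w4",load("w4"))):
    print(n,[disc_grid(cc,[.5095,.029],z,r) for z,r in((.063,.013),(.063,.003),(.057,.0175))])
for yaw in(-.16,-.12,-.08,-.04,0,.04):
    def f(p):
        I,O=masks(p[2]); cs,sn=np.cos(yaw),np.sin(yaw)
        P=np.c_[p[0]+cs*gx2-sn*gy2,-(p[1]+sn*gx2+cs*gy2),np.full(gx2.size,.145)]
        s=samp(g,proj(c,o["ee_pos"]+Rt.apply(P))); return s[I].mean()-s[O].mean()
    p0=np.array([.015,-.001,.19]); m=minimize(f,p0,method="Nelder-Mead",options=dict(initial_simplex=np.vstack([p0,p0+np.diag([.003,.003,.03])]))); print(yaw,m.x.round(4),m.fun)
E
```

```text
w2 [(array([5.33635e+01, 5.09500e-01, 2.90000e-02]), array([-2.7446,  0.5055,  0.0265])), (array([14.7906,  0.5055,  0.033 ]), array([-6.60919e+01,  5.08700e-01,  2.92000e-02])), (array([3.80257e+01, 5.13500e-01, 3.12000e-02]), array([-24.6073,   0.509 ,   0.0298]))]
w9 [(array([14.852 ,  0.5087,  0.0312]), array([-10.1017,   0.5055,   0.033 ])), (array([5.7599, 0.5055, 0.033 ]), array([-26.7141,   0.5107,   0.0295])), (array([13.5406,  0.5135,  0.03  ]), array([-8.157 ,  0.5115,  0.0275]))]
w4 [(array([27.2748,  0.51  ,  0.0295]), array([-2.8715,  0.5055,  0.033 ])), (array([15.9043,  0.5055,  0.025 ]), array([-5.4147e+01,  5.1100e-01,  3.0200e-02])), (array([23.6918,  0.5097,  0.0295]), array([-5.2586,  0.5055,  0.033 ]))]
-0.16 [ 0.0142 -0.001   0.1989] -77.26718139648438
-0.12 [ 0.0141 -0.0009  0.2046] -77.43856811523438
-0.08 [ 0.0142 -0.0009  0.2009] -77.1488037109375
-0.04 [ 0.0142 -0.0008  0.201 ] -76.89897155761719
0 [ 0.0141 -0.0008  0.2045] -76.88484954833984
0.04 [ 0.0142 -0.0008  0.2045] -76.64654541015625
```

```bash
cat >> h.py <<'E'
def ringmap(c,o,d=.1435,th=60):
    g=gray(c); Rt=R.from_quat(o["tool_rot"]); xs=np.arange(.045,-.02,-.0005); ys=np.arange(.035,-.0351,-.0005)
    X,Y=np.meshgrid(xs,ys,indexing="ij"); P=np.c_[X.ravel(),-Y.ravel(),np.full(X.size,d)]
    return xs,ys,samp(g,proj(c,o["ee_pos"]+Rt.apply(P))).reshape(X.shape)
E
python3 - <<'E'
from h import *
c=load("w9"); o=dict(np.load("pics/o9.npz"))
xs,ys,M=ringmap(c,o)
for i in range(0,len(xs),4): print("%5.1f"%(xs[i]*1e3)," ".join("%3d"%v for v in M[i,::4]))
print("y    "," ".join("%3d"%(y*1e3) for y in ys[::4]))
E
```

```text
45.0  92 103 102 102 111 135 121 118 134 123 102  91 118 146 146 146 145 145 145 146 146 146 146 147 146 145 144 145 146 146 147 146 143 144 145 145
 43.0  79 102 102  98 129  81  44  49  96 128 103  88 117 146 146 146 145 145 146 147 146 146 147 146 147 145 145 146 145 146 147 146 144 145 146 146
 41.0  65  88 103 100 129  66  15  26  48  67  58  73 137 147 146 146 147 147 148 147 147 147 147 147 147 147 145 144 145 146 148 147 145 145 145 147
 39.0  57  75 101  97  79  59  25  28  51  57  44 102 146 147 147 147 147 145 146 147 146 146 146 145 147 146 144 144 146 146 147 147 147 146 146 149
 37.0  54  66  74  50  48  60  69  88 115  92  88 140 147 145 124 116 116  84  68  84 115 116 122 142 146 146 146 147 147 146 146 147 148 145 146 147
 35.0  53  57  47  47  65  74  92 106 106  91 107 133  98  64  52  50  46  45  51  53  59  49  51  60  85 127 145 146 146 144 144 147 147 146 146 146
 33.0  50  42  39  61 100 103 103 104 100  75  80  55  47  50  53  50  47  47  48  58  63  54  51  50  48  55  94 140 145 145 144 147 145 145 145 146
 31.0  48  32  46  89 105 105 104 102  81  43  47  
[... 3298 characters left out ...]
  42  42  41  43  48  92 108 107 107  92  48  41  41  42  42  41  60 132 147 146 146 148 147 147 147
-15.0 147 146 146 146 145 147 148 146 143  68  40  42  43  42  36  21  27  43  44  43  26  23  36  41  41  41  40  65 138 147 148 147 147 147 146 146
-17.0 146 146 146 146 145 145 147 147 145 114  46  40  41  40  31  17  17  21  23  20  18  18  31  41  40  39  47 102 147 148 149 148 146 146 146 146
-19.0 144 145 146 145 145 145 145 146 146 142  84  42  42  41  37  28  24  21  21  23  23  27  38  41  42  42  82 144 150 148 147 147 146 147 146 145
y      35  33  31  28  26  24  22  20  18  16  14  12  10   8   6   4   2   0  -1  -3  -5  -7  -9 -11 -13 -15 -17 -19 -21 -23 -25 -27 -29 -31 -33 -35
```

```bash
python3 - <<'E'
from h import *
for n in("w4","w1"):
    c=load(n); g=gray(c); yaw=.12; xs=np.arange(.026,-.0301,-.002); ys=np.arange(.026,-.0261,-.002)
    X,Y=np.meshgrid(xs,ys,indexing="ij"); cs,sn=np.cos(yaw),np.sin(yaw)
    P=np.c_[.5597+cs*X.ravel()-sn*Y.ravel(),-.241+sn*X.ravel()+cs*Y.ravel(),np.full(X.size,.025)]
    M=samp(g,proj(c,P)).reshape(X.shape); print(n)
    for x,r_ in zip(xs,M): print("%4d"%round(x*1e3)," ".join("%3d"%v for v in r_))
E
```

```text
w4
  26 129 134 142 146 150 152 151 151 152 148 143 141 133 127 115 100  82  69  84  94  93 105 119 127 138 131 132
  24 149 147 144 145 139 130 118 110 103  88  77  79  79  92 106 113 128 135 141 149 152 154 157 156 150 135 133
  22 112  91  75  79  80  92  98 103 111 107  97  68  58  71  82  94 112 136 151 155 156 156 157 157 152 136 135
  20 106 113 122 134 135 142 143 124  86  68  70  66  56  55  59  62  68  72 104 140 154 155 156 157 151 128 129
  18 145 148 148 148 149 143 108  67  55  59  69  68  56  55  59  64  66  58  59  74 120 148 151 151 151 134 126
  16 147 148 147 148 141 102  62  52  55  62  86 110 106  98  94  92  83  62  58  57  68 107 144 149 149 139 131
  14 145 145 145 143 115  56  53  58  73 111 138 146 148 147 147 146 141 113  68  56  56  68 118 152 153 137 130
  12 143 143 143 122  74  55  54  78 122 142 147 146 146 143 147 149 152 151 122  65  56  58  79 136 154 142 131
  10 144 142 139  94  54  54  72 124 146 149 145 136 104  67  78 107 142 153 151 120  64  57  60 106 155 151 137
   8 144 143 105  61  54  60 103 146 148 145 100  52  42  46  46  52  80 129 155
[... 4759 characters left out ...]
52  69 118 115  69  60
 -20 142 142 139 104  59  50  52  80 131 141 142 141 141 140 140 140 140 124  69  57  49  49  72 121 123  73  58
 -22 140 129 122  94  58  49  50  71 120 139 140 142 142 142 143 144 142 122  69  58  49  50  72 118 136 118 107
 -24 113  72  69  87  62  50  49  64 118 142 143 142 142 141 142 142 140 118  65  55  45  51  70 115 134 127 126
 -26 100  54  56  75  64  57  49  62 109 136 139 139 139 139 137 137 135 112  68  61  51  55  72 112 120 115 126
 -28 116  78  81  94  79  91  73  78 110 130 131 128 126 123 124 118 125 120 110 115 112 108 115 132 134 134 136
 -30 132 124 124 120 107 117 112 112 115 124 122 121 128 127 133 133 134 136 136 136 135 134 135 135 135 136 137
```

The measured map shows the ring well spread (about 0.2). However, the blades sit about 2 mm deeper in the ring than described, because I referenced the circle's centre, so the blades would rub on the axle. I'll put the ring back on its seat and take it again 2 mm farther out.

apply_moves(series=[[[0,0,0,0.02,0.2,0,-0.3],[0,0,0,0.04,0.5,0,-0.3],[0,0,0,0.06,0.8,0,-0.3],[0,0,0,0.06,0.9,0,-0.3],[0,0,0,0.06,0.9,0,-0.3]]])

```text
time_s: 13.25
ee_pos: [0.5243, -0.1458, 0.2478]
tool_rot: [0.998, 0.058, -0.0, -0.0]
contact_force: [0.9, 0.3, -1.2]
width: 0.36
finger_force: 35.0
```

apply_moves(series=[[[0,0,0,0.02,0.2,0,-0.3],[0,0,0,0.04,0.5,0,-0.3],[0,0,0,0.06,0.8,0,-0.3],[0,0,0,0.06,1,0.1,-0.3],[0,0,0,0.06,1,0.1,-0.3],[0,0,0,0.06,1,0.1,-0.3]]])

```text
time_s: 14.0
ee_pos: [0.5419, -0.2427, 0.2378]
tool_rot: [0.998, 0.06, -0.0, -0.001]
contact_force: [0.4, 0.5, -1.4]
width: 0.361
finger_force: 35.1
```

apply_moves(series=[[[0,0,0,0,0,0.3,-0.3],[0,0,0,0,0,0.55,-0.3],[0,0,0,0,0,0.63,-0.3],[0,0,0,0,0,0.66,-0.3],[0,0,0,0,0,0.68,-0.3],[0,0,0,0,0,0.69,-0.3],[0,0,0,0,0,0.69,-0.3]]])

```text
time_s: 14.88
ee_pos: [0.5428, -0.2437, 0.1704]
tool_rot: [0.998, 0.059, 0.001, 0.001]
contact_force: [-1.1, 1.1, 4.3]
width: 0.361
finger_force: 35.9
```

apply_moves(series=[[[0,0,0,0,0,0,-0.2],[0,0,0,0,0,0,-0.1],[0,0,0,0,0,0,0.0],[0,0,0,0,0,0,0.1],[0,0,0,0,0,0,0.2],[0,0,0,0,0,0,0.3],[0,0,0,0,0,0,0.38],[0,0,0,0,0,0,0.38],[0,0,0,0,0,0,0.38]]])

```text
time_s: 16.0
ee_pos: [0.5422, -0.2434, 0.1691]
tool_rot: [0.998, 0.059, 0.0, 0.0]
contact_force: [0.5, 0.9, -1.0]
width: 0.691
finger_force: 7.2
```

```bash
python3 - <<'E'
from h import *
o=readout.get_obs(); delta([.5424,-.2422,.1685],.12)
c=cam("wrist"); save_cam("w10",c); np.savez("pics/o10.npz",**o)
xs,ys,M=ringmap(c,o,.1435)
for i in range(0,len(xs),4): print("%4d"%(xs[i]*1e3)," ".join("%3d"%v for v in M[i,14:-14:4]))
print("y   "," ".join("%3d"%(y*1e3) for y in ys[14:-14:4]))
E
```

```text
16.0 [ 0.5422 -0.2434  0.1691] F [ 0.5  0.9 -1. ] w 0.6909551831829299 7.211624322517309
turn [ 0.     -0.     -0.0008] shift [ 0.0036 -0.0115  0.006 ]
  45  96  96 105 104 113 122 133 140 146 149 151 154 154 154 154 153 152 144 131 128 109  90  65  75  76 110 148 137 140
  43 136 141 146 147 150 150 151 149 148 146 142 117 114 115 101  73  75  84  82  96 115 124 132 144 152 142 137 126 141
  40 148 147 143 137 132 114 106  83  83  79  81  89  89  93 113 123 135 146 151 153 153 155 156 157 157 146 135 128 141
  38  75  77  76  71  85  99 105 118 133 138 125  95  67  48  63  65  81  89 130 152 157 156 157 157 157 152 141 135 140
  36 114 124 139 142 143 146 147 144 125  73  61  71  67  54  54  59  71  75  62  76 135 153 154 153 153 152 136 138 139
  34 145 145 146 146 147 147 138  74  55  50  59  72  72  63  60  66  69  65  58  57  62 100 146 152 151 149 128 132 133
  32 145 145 146 144 145 142  72  53  52  54  64  81 113 131 136 133 117  89  58  57  55  61 101 146 150 151 137 138 136
  30 142 143 143 143 140 112  52  51  58  88 125 142 145 145 145 145 145 141 115  85  57  56  61 113 
[... 2465 characters left out ...]
128 113  96  92  40  40  40  45 101 144 139  67  40  40  42  46 114 136 142 144 145 145 144 144
 -13 132 139 145 144 144 145 144 143 102  41  41  41  40  73 140 131  51  40  41  40  44 112 145 143 144 145 145 144 144
 -15 144 144 145 145 144 145 146 143 101  40  41  40  41  51 120 108  41  40  41  40  44 111 143 143 144 144 145 144 144
 -17 144 143 145 144 146 145 146 145 101  41  40  32  25  36  46  45  32  27  35  40  45 112 142 144 144 144 145 144 145
 -19 143 142 144 142 144 146 146 143  97  41  34  18  17  30  34  34  26  16  22  37  44 107 142 145 144 143 144 144 145
y     27  25  23  21  19  17  15  13  11   9   7   5   3   1   0  -2  -4  -6  -8 -10 -12 -14 -16 -18 -20 -22 -24 -26 -28
```

```bash
python3 - <<'E'
from h import *
g=lambda n:cv2.cvtColor(load(n)["img"],cv2.COLOR_RGB2GRAY)
t=g("w6")[183:215,238:286]
for n in("w4","w5","w6","w10"):
    r_=cv2.matchTemplate(g(n)[165:235,220:305],t,cv2.TM_CCOEFF_NORMED); _,v,_,l=cv2.minMaxLoc(r_)
    y0,x0=l[1],l[0]; p=r_[max(y0-1,0):y0+2,x0]; q=r_[y0,max(x0-1,0):x0+2]
    sub=lambda p:.5*(p[0]-p[2])/(p[0]-2*p[1]+p[2]); print(n,round(v,3),l[0]-18+sub(q),l[1]-18+sub(p))
c=load("w10"); o=dict(np.load("pics/o10.npz")); Rt=R.from_quat(o["tool_rot"])
print([proj(c,o["ee_pos"]+Rt.apply([.004,0,d])).round(1) for d in(.065,.07,.075,.145,.15)])
E
```

```text
w4 0.95 0.03757164 -0.018653402
w5 0.951 0.04858668 0.033169135
w6 1.0 0.0039689327 0.022488674
w10 0.987 -0.010949942 -0.0045856857
[array([[259.6, 195.9]]), array([[259.6, 193.7]]), array([[259.6, 191.6]]), array([[259.8, 169.4]]), array([[259.8, 168.2]])]
```

The pliers haven't slipped in the grip. Their ends measure 8.3 mm behind the tips against the nominal 6.4, so I move back 2 mm and squeeze again.

apply_moves(series=[[[0,0,0,-0.01,-0.005,0.005,0.4],[0,0,0,-0.02,-0.005,0.005,0.4],[0,0,0,-0.02,-0.005,0.005,0.4],[0,0,0,-0.02,-0.005,0.005,0.25],[0,0,0,-0.02,-0.005,0.005,0.1],[0,0,0,-0.02,-0.005,0.005,0],[0,0,0,-0.02,-0.005,0.005,-0.1],[0,0,0,-0.02,-0.005,0.005,-0.2],[0,0,0,-0.02,-0.005,0.005,-0.3],[0,0,0,-0.02,-0.005,0.005,-0.3]]])

```text
time_s: 17.3
ee_pos: [0.5403, -0.2435, 0.169]
tool_rot: [0.998, 0.059, 0.0, 0.0]
contact_force: [1.1, -4.4, 3.4]
width: 0.361
finger_force: 35.1
```

apply_moves(series=[[[0,0,0,0,0,0,-0.3],[0,0,0,0,0,0,-0.3],[0,0,0,0,0,-0.02,-0.3],[0,0,0,0,0,-0.05,-0.3],[0,0,0,0,0,-0.1,-0.3],[0,0,0,0,0,-0.25,-0.3],[0,0,0,0,0,-0.5,-0.3],[0,0,0,0,0,-0.75,-0.3],[0,0,0,0,0,-0.75,-0.3]]])

```text
time_s: 18.42
ee_pos: [0.5414, -0.2436, 0.2465]
tool_rot: [0.998, 0.059, 0.003, 0.001]
contact_force: [0.8, 0.2, -1.8]
width: 0.364
finger_force: 34.8
```

apply_moves(series=[[[0,0,0,-0.02,-0.2,0,-0.3],[0,0,0,-0.04,-0.5,0,-0.3],[0,0,0,-0.06,-0.8,0,-0.3],[0,0,0,-0.06,-0.9,0,-0.3],[0,0,0,-0.06,-0.9,0,-0.3],[0,0,0,-0.06,-0.9,0,-0.3]]])

```text
time_s: 19.18
ee_pos: [0.5236, -0.155, 0.2434]
tool_rot: [0.998, 0.059, -0.0, 0.0]
contact_force: [-0.2, -0.2, -1.5]
width: 0.364
finger_force: 34.9
```

```bash
python3 - <<'E'
from h import *
o=readout.get_obs(); delta([.492,.028,.2385],.12)
c=cam("wrist"); save_cam("w11",c); np.savez("pics/o11.npz",**o); s=cam("side"); save_cam("s11",s)
xs,ys,M=ringmap(c,o,.1435)
for i in range(0,len(xs),4): print("%4d"%(xs[i]*1e3)," ".join("%3d"%v for v in M[i,10:-10:4]))
print("y   "," ".join("%3d"%(y*1e3) for y in ys[10:-10:4]))
E
```

```text
19.175 [ 0.5236 -0.155   0.2434] F [-0.2 -0.2 -1.5] w 0.3642093248461856 34.89537147805095
turn [ 0.0003  0.0002 -0.0009] shift [-0.0977 -1.8544  0.0478]
  45 146 147 147 147 146 144 145 145 147 147 147 147 148 150 149 148 148 143 126 104  95 116 125 139 149 153 154 156 155 156 156
  43 147 147 146 146 146 145 145 146 147 147 146 146 147 147 149 148 147 139  77  75 146 157 156 156 155 156 155 149 151 151 149
  40 148 146 147 147 145 147 147 146 147 147 147 146 145 148 148 147 147 141  87  75 140 154 154 153 152 148 133 106 135 135 132
  38 146 145 147 146 147 146 147 147 148 148 146 139 125 127  99  70  69  72  72  70 114 145 151 152 131 111 144 154 149 151 153
  36 145 144 146 147 147 146 147 146 146 131  92  63  51  60  58  52  49  49  52  48  50  59  93 119  97 144 151 156 150 151 154
  34 145 145 146 146 146 147 147 142  91  55  51  50  57  67  52  51  51  58  64  57  50  51  49  52 102 144 152 155 150 149 153
  32 145 146 145 147 148 148 134  83  48  50  51  58  72  95 102 100 105 110  99  59  51  53  51  52  53  85 144 155 151 148 151
  30 147 147 146 147 148 142  83  50  50  5
[... 2739 characters left out ...]
147 141  87  42  41  41  43  44  74 121 148 147 148 148
 -13 149 148 148 150 148 147 122  45  42  43  42  41  43  65 109 111 111 112  90  44  41  42  42  42  44  86 143 148 147 148 148
 -15 149 149 148 149 148 147 132  54  39  42  42  41  31  21  37  45  43  38  21  24  40  42  43  42  45 100 148 148 148 148 148
 -17 149 148 148 148 147 147 145  97  42  40  41  39  25  18  20  25  23  19  13  17  35  41  42  42  55 129 148 148 147 148 149
 -19 146 147 147 147 146 147 147 139  68  42  43  41  34  26  22  23  21  24  24  30  40  42  42  47  98 146 148 148 150 149 149
y     30  27  25  23  21  19  17  15  13  11   9   7   5   3   1   0  -2  -4  -6  -8 -10 -12 -14 -16 -18 -20 -22 -24 -26 -28 -30
```

The ring is now held as described: its ends are 5.5 mm behind the tips (nominal 5.3) and the rear leaves room for the axle about 15.4 mm ahead of the tips. Moving over the axle.

apply_moves(series=[[[0,0,0,-0.01,-0.2,0,-0.3],[0,0,0,-0.02,-0.5,0,-0.3],[0,0,0,-0.03,-0.8,0,-0.3],[0,0,0,-0.03,-0.93,0,-0.3],[0,0,0,-0.03,-0.93,0,-0.3]]])

```text
time_s: 19.9
ee_pos: [0.5095, -0.0619, 0.2437]
tool_rot: [0.998, 0.06, 0.0, 0.0]
contact_force: [0.3, 0.3, -1.8]
width: 0.363
finger_force: 35.0
```

apply_moves(series=[[[0,0,0,-0.01,-0.2,0,-0.3],[0,0,0,-0.02,-0.5,0,-0.3],[0,0,0,-0.03,-0.8,0,-0.3],[0,0,0,-0.03,-0.93,0,-0.3],[0,0,0,-0.03,-0.93,0,-0.3],[0,0,0,-0.03,-0.93,0,-0.3]]])

```text
time_s: 20.65
ee_pos: [0.4958, 0.0286, 0.2436]
tool_rot: [0.998, 0.059, 0.0, 0.0]
contact_force: [-0.3, 0.0, -2.3]
width: 0.358
finger_force: 35.0
```

```bash
python3 - <<'E'
from h import *
o=readout.get_obs(); delta([.4951,.0292,.2385],.12)
c=cam("wrist"); save_cam("w12",c); np.savez("pics/o12.npz",**o)
# view at axle-top plane: tool depth
d=o["ee_pos"][2]-.063; print("d",d)
xs,ys,M=ringmap(c,o,d)
for i in range(0,len(xs),3): print("%4.1f"%(xs[i]*1e3)," ".join("%3d"%v for v in M[i,24:-24:3]))
print("y   "," ".join("%3d"%round(y*1e3) for y in ys[24:-24:3]))
for z,r_ in((.063,.013),(.063,.003),(.057,.0175)): print(disc_grid(c,[.51,.0295],z,r_,w=.003,n=25))
E
```

```text
20.65 [0.4958 0.0286 0.2436] F [-0.3  0.  -2.3] w 0.3577047175375739 35.00249678269029
turn [ 0.0006 -0.0001 -0.0012] shift [-0.0063 -0.0073  0.0507]
d 0.18056798287184492
45.0  56  82 100 105 112 126 137 151 155 155 147 135 111  93  76  73  73  74  79  92 116 138 149 157 158 156 147 137 119 107 103
43.5  88 104 108 114 128 145 147 144 132 114  82  58  37  30  23  22  23  24  27  31  41  58  89 117 138 154 158 155 142 120 110
42.0 104 114 129 144 154 152 138 104  61  39  26  22  21  21  21  21  23  22  23  23  23  25  30  40  70 117 148 156 157 150 131
40.5 104 125 148 155 155 131  78  37  23  20  20  20  26  34  45  48  57  59  49  35  27  25  23  22  27  49  91 134 153 158 153
39.0 101 126 142 146 121  61  17  11  16  18  25  46  82 100 119 127 135 137 127 111  87  61  43  26  23  24  35  68 117 152 158
37.5 121 101  95  94  47  15   5   8  14  27  45  63  77  93 134 149 151 155 155 154 148 138 121  73  36  23  23  28  61 127 156
36.0  90  75  56  29   9   7   9  26  45  57  62  63  63  69  87  95 107 121 132 140 147 150 151 135  95  51  29  24  31  67 129
34.5  66  55  28   9   9 
[... 4432 characters left out ...]
83  83  85  84  88  89  89  89  88  80  64  49  43  43  47  59
-18.0 110  60  42  43  43  42  42  42  45  53  80  96  99  96  95  94  94  93  94  99 101 100  96  77  54  45  43  44  44  47  60
-19.5 135  83  45  43  44  42  42  42  42  44  59  83  96  99 101 101 102 101 102 103 102  97  79  54  43  42  42  43  44  46  59
y     23  21  20  18  17  15  14  12  11   9   8   6   5   3   2   0  -1  -3  -4  -6  -7  -9 -10 -12 -13 -15 -16 -18 -19 -21 -22
(array([5.73113e+01, 5.09800e-01, 2.90000e-02]), array([6.356 , 0.513 , 0.0265]))
(array([1.1503, 0.513 , 0.0325]), array([-6.2684e+01,  5.0850e-01,  2.8500e-02]))
(array([2.79777e+01, 5.09500e-01, 2.65000e-02]), array([-3.4215,  0.51  ,  0.0292]))
```

Axle centre in tool axes is (13.7, −1.0) mm, and the ring's bore wants it at (14.3, −1.6). I shift by that amount and start down in steps, watching the force.

apply_moves(series=[[[0,0,0,-0.005,-0.006,0,-0.3],[0,0,0,-0.005,-0.006,0.1,-0.3],[0,0,0,-0.005,-0.006,0.2,-0.3],[0,0,0,-0.005,-0.006,0.25,-0.3],[0,0,0,-0.005,-0.006,0.25,-0.3],[0,0,0,-0.005,-0.006,0.25,-0.3]]])

```text
time_s: 21.45
ee_pos: [0.4951, 0.0301, 0.2188]
tool_rot: [0.998, 0.059, 0.0, 0.0]
contact_force: [-0.2, 0.1, -1.5]
width: 0.362
finger_force: 35.0
```

```bash
python3 - <<'E'
from h import *
o=readout.get_obs(); delta([.4951,.0292,.193],.12); print(o["moment"])
c=cam("wrist"); save_cam("w13",c); np.savez("pics/o13.npz",**o)
d=o["ee_pos"][2]-.063; print("d",d)
xs,ys,M=ringmap(c,o,d)
for i in range(0,len(xs)-30,3): print("%4.1f"%(xs[i]*1e3)," ".join("%3d"%v for v in M[i,18:-18:3]))
print("y   "," ".join("%3d"%round(y*1e3) for y in ys[18:-18:3]))
E
```

```text
21.45 [0.4951 0.0301 0.2188] F [-0.2  0.1 -1.5] w 0.36176469780331055 35.00388111686334
turn [ 0.0001 -0.0003 -0.0007] shift [-0.0015  0.0087  0.2576]
[0.01577201 0.06406113 0.01651169]
d 0.15576143766232842
45.0  45  40  41  65  92 102 105 112 132 145 151 153 149 140 111  83  59  52  48  44  42  46  60  87 116 136 148 156 158 154 145 127 111 106  97
43.5  38  41  61  93 106 114 130 143 149 147 139 114  78  53  33  26  21  22  23  23  22  23  24  28  38  52  77 116 147 158 158 151 132 116 109
42.0  37  54  88 104 114 135 153 158 154 130  73  39  22  19  19  20  21  23  23  25  26  24  22  22  23  24  28  43  88 136 154 157 156 144 120
40.5  48  81 100 101 123 148 152 146 113  61  22  18  19  14  14  29  54  72  78  93 100  82  54  39  29  23  23  25  34  64 114 148 157 156 138
39.0  73  98 104 109 136 146 134  89  33   9   6  10  18  24  39  69 104 129 137 139 142 139 132 119  97  71  37  23  23  26  45  93 143 157 154
37.5  95 101 112 125 128 111  58  19   5   4   6  17  36  49  50  48  49  57  62  60  61  74  99 117 128 130 103  55  26  23  24  40 103 154 158
36.0 101 106 113  87  
[... 3482 characters left out ...]
  40  42  40  21   6   7  13  24  38  49  50  47  47  48  51  57  62  60  53  49  45  27  12   8  16  36  44  46  53  58
-1.5  29  27  25  43  55  54  52  45  25  11   5   6   6   9  19  33  40  40  41  42  43  51  49  35  24  13  10   5   8  22  55  78  90 106  97
-3.0  36  27  26  45  55  56  54  49  44  34  15   6   5   3   4   5  11  17  21  22  22  29  26  18  16  14  14  19  33  53  64  77 100 118 103
-4.5  41  30  27  44  47  45  45  43  48  55  46  31  17   8   6   4   6  11  16  15  14  16  16  18  19  23  41  75  97  72  49  49  57  78  93
y     26  24  23  21  20  18  17  15  14  12  11   9   8   6   5   3   2   0  -1  -3  -4  -6  -7  -9 -10 -12 -13 -15 -16 -18 -19 -21 -22 -24 -25
```

apply_moves(series=[[[0,0,0,-0.002,0.009,0,-0.3],[0,0,0,-0.002,0.009,0.02,-0.3],[0,0,0,-0.002,0.009,0.05,-0.3],[0,0,0,-0.002,0.009,0.08,-0.3],[0,0,0,-0.002,0.009,0.1,-0.3],[0,0,0,-0.002,0.009,0.1,-0.3],[0,0,0,-0.002,0.009,0.1,-0.3]]])

```text
time_s: 22.38
ee_pos: [0.4949, 0.0291, 0.2087]
tool_rot: [0.998, 0.059, 0.0, 0.0]
contact_force: [-0.6, 0.8, -1.9]
width: 0.364
finger_force: 35.0
```

```bash
python3 - <<'E'
from h import *
o=readout.get_obs(); delta([.4951,.0292,.193],.12); print(o["moment"].round(3))
c=cam("wrist"); save_cam("w14",c); np.savez("pics/o14.npz",**o)
d=o["ee_pos"][2]-.063; xs,ys,M=ringmap(c,o,d)
i=np.argmin(abs(xs-.0135)); print("hole row13.5",[(round(ys[j]*1e3,1),int(M[i,j])) for j in range(50,92,2)])
for y in(-.001,-.0025): 
    j=np.argmin(abs(ys-y)); print("col",y,[(round(xs[k]*1e3,1),int(M[k,j])) for k in range(46,80,2)])
xs,ys,M=ringmap(c,o,.144)
for x in(.019,.015,.011):
    i=np.argmin(abs(xs-x)); print("ring plane",x,[(round(ys[j]*1e3),int(M[i,j])) for j in range(20,54,2)],[(round(ys[j]*1e3),int(M[i,j])) for j in range(96,126,2)])
j=np.argmin(abs(ys+.0015)); print("rear",[(round(xs[k]*1e3,1),int(M[k,j])) for k in range(6,40,2)])
E
```

```text
22.375 [0.4949 0.0291 0.2087] F [-0.6  0.8 -1.9] w 0.3644447765799253 35.003447332419455
turn [ 0.0001 -0.0001 -0.0008] shift [ 0.0021 -0.0005  0.1565]
[ 0.033 -0.014 -0.024]
hole row13.5 [(np.float64(10.0), 136), (np.float64(9.0), 144), (np.float64(8.0), 144), (np.float64(7.0), 145), (np.float64(6.0), 144), (np.float64(5.0), 143), (np.float64(4.0), 139), (np.float64(3.0), 119), (np.float64(2.0), 69), (np.float64(1.0), 31), (np.float64(-0.0), 19), (np.float64(-1.0), 17), (np.float64(-2.0), 17), (np.float64(-3.0), 18), (np.float64(-4.0), 19), (np.float64(-5.0), 35), (np.float64(-6.0), 81), (np.float64(-7.0), 126), (np.float64(-8.0), 143), (np.float64(-9.0), 145), (np.float64(-10.0), 146)]
col -0.001 [(np.float64(22.0), 144), (np.float64(21.0), 145), (np.float64(20.0), 138), (np.float64(19.0), 98), (np.float64(18.0), 44), (np.float64(17.0), 22), (np.float64(16.0), 17), (np.float64(15.0), 17), (np.float64(14.0), 17), (np.float64(13.0), 17), (np.float64(12.0), 17), (np.float64(11.0), 35), (np.float64(10.0), 99), (np.float64(9.0), 138), (np.float64(8.0), 144), (np.float64(7.0), 142), (np.
[... 1256 characters left out ...]
53), (18, 57), (17, 70), (16, 75), (15, 74), (14, 80), (13, 80), (12, 77), (11, 85), (10, 110), (9, 133)] [(-13, 139), (-14, 124), (-15, 109), (-16, 104), (-17, 109), (-18, 124), (-19, 134), (-20, 114), (-21, 76), (-22, 54), (-23, 50), (-24, 52), (-25, 57), (-26, 77), (-27, 114)]
rear [(np.float64(42.0), 37), (np.float64(41.0), 81), (np.float64(40.0), 85), (np.float64(39.0), 48), (np.float64(38.0), 45), (np.float64(37.0), 49), (np.float64(36.0), 50), (np.float64(35.0), 50), (np.float64(34.0), 52), (np.float64(33.0), 76), (np.float64(32.0), 99), (np.float64(31.0), 103), (np.float64(30.0), 104), (np.float64(29.0), 104), (np.float64(28.0), 116), (np.float64(27.0), 139), (np.float64(26.0), 146)]
```

The axle in tool axes is now at (14.5, −1.9), and the bore wants about (14.4, −1.9). Forces are nil, so I continue down to the groove.

apply_moves(series=[[[0,0,0,0,0,0.02,-0.3],[0,0,0,0,0,0.04,-0.3],[0,0,0,0,0,0.06,-0.3],[0,0,0,0,0,0.08,-0.3],[0,0,0,0,0,0.09,-0.3],[0,0,0,0,0,0.09,-0.3]]])

```text
time_s: 23.18
ee_pos: [0.4948, 0.0291, 0.1995]
tool_rot: [0.998, 0.059, -0.0, 0.0]
contact_force: [0.8, 0.9, -2.0]
width: 0.359
finger_force: 35.0
```

apply_moves(series=[[[0,0,0,0,0,0.015,-0.3],[0,0,0,0,0,0.03,-0.3],[0,0,0,0,0,0.045,-0.3],[0,0,0,0,0,0.055,-0.3],[0,0,0,0,0,0.06,-0.3],[0,0,0,0,0,0.06,-0.3],[0,0,0,0,0,0.06,-0.3]]])

```text
time_s: 24.05
ee_pos: [0.4949, 0.0291, 0.1937]
tool_rot: [0.998, 0.059, 0.0, 0.0]
contact_force: [0.8, -0.2, -2.2]
width: 0.364
finger_force: 35.0
```

```bash
python3 - <<'E'
from h import *
o=readout.get_obs(); delta([.4951,.0292,.193],.12); print(o["moment"].round(3))
c=cam("wrist"); save_cam("w15",c); np.savez("pics/o15.npz",**o); s=cam("side"); save_cam("s15",s)
xs,ys,M=ringmap(c,o,.144)
for x in(.019,.015,.011):
    i=np.argmin(abs(xs-x)); print("ring plane",x,[(round(ys[j]*1e3),int(M[i,j])) for j in range(24,54,2)],[(round(ys[j]*1e3),int(M[i,j])) for j in range(96,126,2)])
j=np.argmin(abs(ys+.002)); print("rear",[(round(xs[k]*1e3,1),int(M[k,j])) for k in range(6,40,2)])
print([disc_grid(c,[.51,.0295],.063,.003,w=.003,n=25)[1],disc_grid(c,[.51,.0295],.063,.013,w=.003,n=25)[0]])
# height: pliers pivot slip check vs w11
g=lambda n:cv2.cvtColor(load(n)["img"],cv2.COLOR_RGB2GRAY)
t=g("w11")[185:205,245:278]
for n in("w9","w11","w12","w14","w15"):
    r_=cv2.matchTemplate(g(n)[175:215,235:288],t,cv2.TM_CCOEFF_NORMED); _,v,_,l=cv2.minMaxLoc(r_); print(n,round(v,3),l)
E
```

```text
24.05 [0.4949 0.0291 0.1937] F [ 0.8 -0.2 -2.2] w 0.36448998763601514 35.00326585024595
turn [ 0.0001 -0.0001 -0.0008] shift [ 0.0022 -0.0005  0.0065]
[ 0.047 -0.035  0.051]
ring plane 0.019 [(23, 37), (22, 48), (21, 50), (20, 51), (19, 51), (18, 55), (17, 62), (16, 67), (15, 75), (14, 81), (13, 81), (12, 81), (11, 85), (10, 100), (9, 122)] [(-13, 132), (-14, 116), (-15, 110), (-16, 108), (-17, 108), (-18, 113), (-19, 116), (-20, 92), (-21, 63), (-22, 52), (-23, 50), (-24, 50), (-25, 51), (-26, 50), (-27, 39)]
ring plane 0.015 [(23, 41), (22, 49), (21, 50), (20, 49), (19, 49), (18, 52), (17, 63), (16, 76), (15, 82), (14, 80), (13, 81), (12, 90), (11, 111), (10, 132), (9, 137)] [(-13, 144), (-14, 143), (-15, 129), (-16, 111), (-17, 106), (-18, 109), (-19, 109), (-20, 92), (-21, 66), (-22, 52), (-23, 49), (-24, 51), (-25, 51), (-26, 53), (-27, 43)]
ring plane 0.011 [(23, 26), (22, 43), (21, 52), (20, 53), (19, 51), (18, 49), (17, 55), (16, 69), (15, 76), (14, 76), (13, 79), (12, 99), (11, 130), (10, 142), (9, 144)] [(-13, 148), (-14, 147), (-15, 138), (-16, 117), (-17, 108), (-18, 105), (-19, 95), (-20, 73), (-21, 55), (-22, 56), (-23, 58), (-24, 60), (-25, 57), (-26, 42), (-27, 30)]
rear [(np.float64(42.0), 20), (np.float64(41.0), 27), (np.float64(40.0), 53), (np.float64(39.0), 48), (np.float64(38.0), 44), (np.float64(37.0), 50), (np.float64(36.0), 50), (np.float64(35.0), 49), (np.float64(34.0), 49), (np.float64(33.0), 54), (np.float64(32.0), 60), (np.float64(31.0), 79), (np.float64(30.0), 98), (np.float64(29.0), 102), (np.float64(28.0), 102), (np.float64(27.0), 103), (np.float64(26.0), 111)]
[array([-6.3487e+01,  5.1020e-01,  3.0200e-02]), array([4.09412e+01, 5.10000e-01, 2.90000e-02])]
w9 0.958 (10, 10)
w11 1.0 (10, 10)
w12 0.928 (10, 10)
w14 0.755 (10, 10)
w15 0.816 (10, 10)
```

apply_moves(series=[[[0,0,0,0,0,0.005,-0.3],[0,0,0,0,0,0.005,-0.3],[0,0,0,0,0,0.005,-0.3],[0,0,0,0,0,0.005,-0.3],[0,0,0,0,0,0.005,-0.3],[0,0,0,0,0,0.005,-0.3]]])

```text
time_s: 24.9
ee_pos: [0.4949, 0.0291, 0.1931]
tool_rot: [0.998, 0.059, 0.0, 0.0]
contact_force: [-0.2, -0.6, -2.4]
width: 0.366
finger_force: 35.0
```

```bash
python3 -c "
from h import *
print(arm.job_done())"
```

```text
the job is handed in; nothing more can be done
None
```

I handed the job in at about 25 s with the pliers still squeezed and the ring spread around the axle at the groove, its mid-height estimated at 47 mm ± 1 mm above the table, with no contact force seen on the way down. I put the ring back once and re-gripped it 2 mm farther out, the final height wasn't checked by touch or in a picture, and I viewed 12 pictures against the limit of 10.

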